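# Prop up the cookbook stand

## Robot

A 6-joint arm with a two-finger parallel gripper is mounted at the origin on a cart in front of the work surface, level with it; the furniture and walls round the work are solid. World frame = base frame: x ahead of the robot, y to its left, z up, the work surface at z = 0. Lengths are in m, angles in rad, forces in N, time in s.
With the tool pointing down it reaches from about 0.4 to 0.825 m from the base axis. Payload 7 kg.
Tool frame: the origin (TCP) lies at the very end of the fingers, on their centre line; the grasp point (between the pads) lies 19 mm behind it; z points along the fingers, y is the line along which they close (so a half turn about z gives the same grasp; the last joint's range is limited). The gripper opens to 88 mm and grips with 3 to 60 N. Pads are 19 mm wide; open, the fingers measure 130 mm over their backs; the gripper's body (78 mm by 193 mm) begins 47 mm behind the grasp point.
Start: joints at [-0.868, 0.359, 0.012, 0, -1.224, -0.288], TCP at [0.272, -0.618, 0.203] pointing down, gripper open.
Joint ranges: [-3.07, 3.07], [-1.43, 2.12], [-1.02, 1.25], [-3.03, 1.67], [-3.05, -0], [-3.03, 3.03]. Speed limits (rad/s): [2.39, 2.39, 3.01, 3.14, 3.14, 3.14].

## Interface

Orientations are given as [roll, pitch, yaw] about the fixed x, y, z axes, in that order (R = Rz(yaw) Ry(pitch) Rx(roll)).
In Python, from station import arm, grab_frame gives the robot as it stands.
- The arm moves only by the tool jog_arm, never from a script. Its argument "deltas" is a list that holds one entry, the list of rows, each a list of 4 numbers: the shift along the tool's x, y, z in units of 60 mm (1.0 is 60 mm), then the turn about the tool's z in units of 5 degrees (1.0 is 5 degrees). A call has 1 to 8 rows; each row is the pose to reach, as a shift and turn from the pose commanded when the call began, along the tool's axes at that moment; what a row does not reach only later rows make up. A row lasts 1/8 s, in which the tool goes at most 62.5 mm and 10.7 degrees, less where a joint would pass 70% of its speed; a pose out of reach is approached as far as the arm can. A call with a gripper value outside its range is refused whole. "grip" is the finger opening in mm, from 0 to 87.6, set as the call begins (left out, the last holds). The fingers move at their own pace and stop on an object; "squeeze" is the grip in N (left out, the last holds). Time passes only in rows, so rows that repeat a pose let the fingers close. It gives the time, the measured TCP pose, the force, the opening and the grip force at its end, in the units of the state.
- arm.get_state(): the state, without advancing time (a new reading comes with each control period).
- grab_frame(name): name is "side" or "top" or "wrist"; returns a dict with "img" (384x512x3 uint8, red, green, blue), "vfov" (degrees; the focal length in pixels is half the picture's height over the tangent of half this angle, whatever the lens; pixels are square), "cx", "cy" (the principal point, pixels), "xyz" and "rotation" of the camera in the world. Camera axes: x right, y down, z forward; pixel columns grow to the right and rows downward; lengths in m; the calibration is good to about 2 mm. The wrist camera is an equidistant fisheye: a pixel r from the principal point sees the ray r / f radians off the axis. A picture is of the moment at which its call begins. There is no depth.
- arm.job_done(): hands the job in; it is judged then, once.
The state is a dict: "t": time; "q": joint angles; "qd": joint speeds; "joint_efforts": joint torques, N m; "eef_pos": TCP position; "ee_rot": TCP orientation; "force": force on the tool from outside, world axes, zero at the start; "moment": the same for the moment, N m; "width": finger opening in m; "gripper_force": force on a finger pad.
Only numpy, scipy, OpenCV 4.12 (cv2) and the standard library are available. Lean on these libraries where they do the work, as an engineer would, in place of code of your own. Each camera call takes 0.05 s, during which the arm holds its last target. There are 200 camera calls.

## Task

Set up the cookbook stand for reading: with its backrest still tipped forward, push the half-folded T-shaped prop leg up and back until it is pressed firmly against the stop bridge, without forcing it. Then swing the backrest back and rest it gently on the leg's crossbar, so that it leans on the leg with the leg still against its stop. Leave the other things on the worktop where they are.

Things in the scene. Friction and masses are not known exactly. Their poses are not given: they have to be found in the camera images.
- stand: cookbook stand: marble slab 220 x 190 mm, top at z 20 mm; does not slide. Origin: centre of the slab's underside on the worktop. x points to the stand's rear (away from the reader), y to its left, z up. Backrest hinge line parallel to y at x -85, z 32 mm; leg hinge line parallel to y at x 60, z 32 mm. A wall cabinet hangs 0.6 m above the worktop where x > 0.57, y < 0.
- backrest: wooden panel 190 wide, 10 thick; book ledge low on its front sticks out 33 mm from the mid-plane, 16 to 32 mm from the hinge. Origin: middle of its hinge line; z up along the panel, x out of its back. Starts tipped 30 deg forward (stand's -x). Stiff hinge: 1 to 3 N at the top; stays put near upright, sinks slowly by itself when leaned back over 25 deg.
- backrest_top (a point): middle of the backrest's top edge, in its mid-plane, 176 mm from the hinge; the panel's front face is 5 mm in front of it
- leg: T-shaped steel prop leg: flat bar 30 wide, 8 thick, with a crossbar at its end. Origin: middle of its hinge line; -x along the bar to the crossbar, z out of the face that meets the stop. Starts 34 to 46 deg above level, rising towards the backrest; swings up and to the stand's rear (+x) and meets the stop somewhere from 54 to 79 deg. Stays where it is left; do not push it with over 20 N.
- crossbar (a point): middle of the leg's round crossbar, on its centre line, 130 mm from the leg's hinge. The crossbar is 12 mm thick, 152 mm long, parallel to the stand's y. Push its front (the side towards the backrest) to swing the leg out: 2 to 9 N moves the stiff hinge; at the stop the force climbs steeply
- stop_bridge: steel bridge over the leg's foot: two slotted cheeks 66 mm apart with a rod 8 mm thick clamped across them, parallel to the stand's y, 28 mm above the leg's hinge line. Origin: between the slots, right above that hinge line. The rod is set differently each time, from 10 mm in front of the origin to 3 mm behind it; its setting is not reported: feel for it with the leg.
- pepper: turned wooden pepper mill, a bystander; origin: centre of its underside
- mug: white mug with dark dots, a bystander; origin: centre of its underside
- spice: small spice jar with a green lid, a bystander; origin: centre of its underside
- salt_shaker: glass salt shaker with a grey cap, a bystander; origin: centre of its underside

How it is judged:
On the way:
1. the leg is pressed firmly against the rod of the stop bridge (at least 4 N there: about 1 N at the crossbar beyond what moves the leg) while the backrest is still tipped forward (contact force between leg and stop_bridge above 4 N and x of backrest_top in the frame of stand below -0.12 m), for 0.2 s.
At the end, for the whole second after the job is handed in: the leg stands against the rod of the stop bridge (at least 0.5 N there; its stiff hinge keeps it pressed) and the backrest, leaned back, rests at standstill on the leg's crossbar (at least 0.1 N) (contact force between leg and stop_bridge above 0.5 N and contact force between backrest and leg above 0.1 N and x of backrest_top in the frame of stand above -0.02 m and linear speed of backrest below 0.02 m/s); the robot touches nothing.
It fails at once if the leg is pushed with more than 20 N (contact force between the fingers and leg above 20 N).
It fails at once if the backrest is pushed with more than 25 N (contact force between the fingers and backrest above 25 N).
It fails at once if one of the bystanders (mill, mug, spice jar, salt shaker) is displaced by more than 30 mm (distance of any of pepper, mug, spice, salt_shaker from where it was at the start of the episode above 0.03 m).
It also fails if it takes over 69 s, if anything falls off the work surface, if the arm or the gripper's body presses on something with over 40 N, if the wrist force passes 120 N, or if a joint passes its speed limit or range.

## Working session

There is one attempt and no reset: what is moved stays moved. The work goes in short steps, Python scripts to look and compute and a tool call to move; the robot and the scene stay as the last step left them, time stands still between calls to the robot, and variables do not carry over. Pictures are saved under pics/ and viewed, at most 10 in all, crops included, and the job is handed in when it is done.

Besides the shell and the picture viewer there is one more tool, called in YAML: its name, and indented under it one key for each argument. jog_arm: Moves the arm, as the interface text tells. Its arguments: {"type":"object","properties":{"deltas":{"type":"array"},"grip":{"type":"number"},"squeeze":{"type":"number"}},"required":["deltas"]}

```bash
mkdir -p pics
python3 - <<'E'
from station import arm, grab_frame
import cv2,numpy as np
s=arm.get_state();print(s['t'],s['eef_pos'],s['ee_rot'],s['force'],s['width'])
for n in ['side','top']:
    f=grab_frame(n);print(n,f['vfov'],f['cx'],f['cy'],np.round(f['xyz'],4).tolist(),np.round(f['rotation'],4).tolist())
    cv2.imwrite(f'pics/{n}0.png',cv2.resize(f['img'][:,:,::-1],(800,600),interpolation=cv2.INTER_CUBIC))
E
```

```text
0.0 [ 0.2717946  -0.61727465  0.20182809] [ 3.13993792e+00 -1.27129949e-04 -2.72690100e+00] [ 0.25760626  0.08121054 -0.21678416] 0.08789027313848316
side 51.77195189591505 253.10069215340877 194.41105972121645 [0.0504, 0.2633, 1.1445] [-2.6848, -0.008, -1.831]
top 47.86287337180403 258.02067945422 192.65799351178745 [0.3347, 0.1313, 1.1116] [-2.9108, 0.0067, -1.6111]
```

View pics/side0.png

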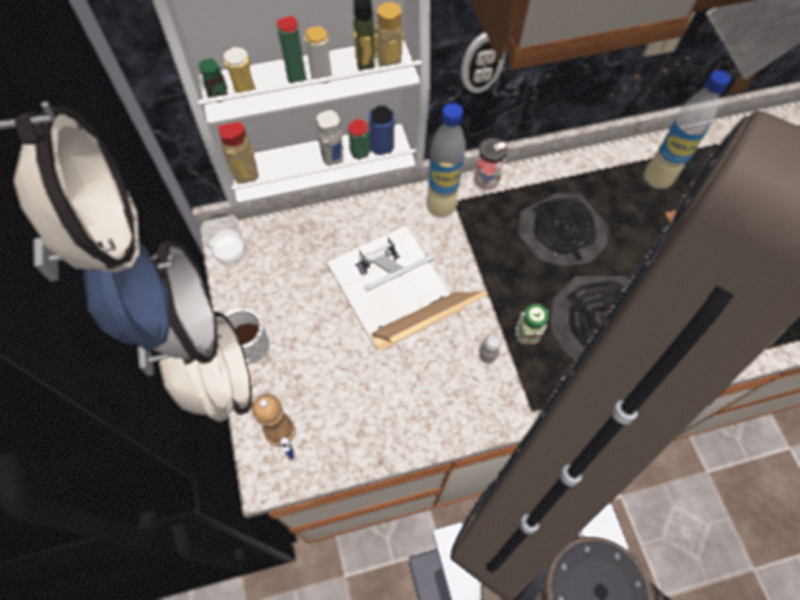

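View pics/top0.png

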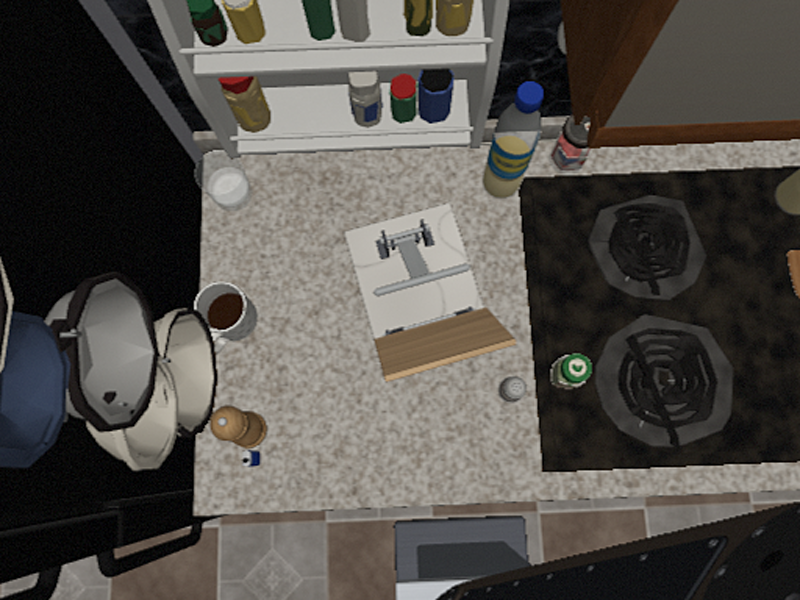

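The stand lies around (410,290) in the top picture and (400,290) in the side one. In the top picture the crossbar runs from (376,291) to (468,267), and the panel's top edge from (386,379) to (515,343). I'll enlarge both for a model fit.

Run:
```python
import cv2,numpy as np
from station import grab_frame
o=[]
for n,(x0,y0) in {'side':(203,140),'top':(213,124)}.items():
    c=grab_frame(n)['img'][y0:y0+124,x0:x0+124,::-1] if n=='top' else grab_frame(n)['img'][y0:y0+88,x0:x0+114,::-1]
    if n=='top': cv2.imwrite('pics/topc.png',cv2.resize(c,None,fx=4.8,fy=4.8,interpolation=cv2.INTER_CUBIC))
    else: cv2.imwrite('pics/sidec.png',cv2.resize(c,None,fx=6.5,fy=6.5,interpolation=cv2.INTER_CUBIC))
```

```text
(no output)
```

View pics/topc.png

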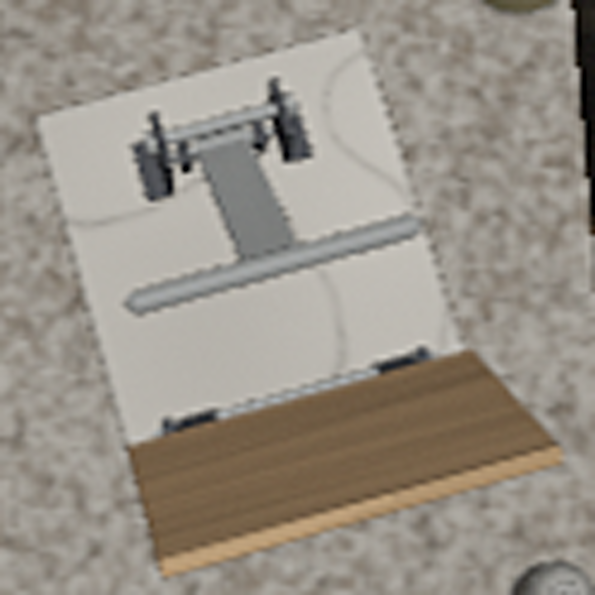

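View pics/sidec.png

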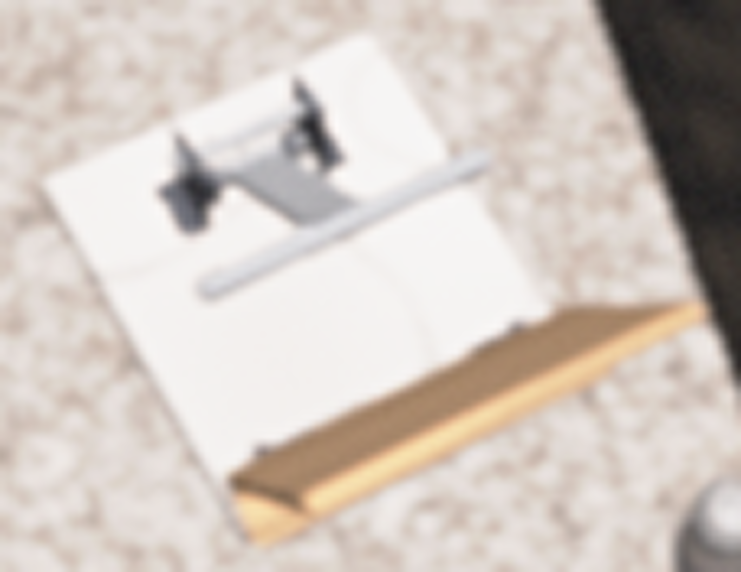

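```bash
cat > h.py <<'E'
import numpy as np
from scipy.spatial.transform import Rotation as R
def rpy(v): return R.from_euler('xyz',v)
class Cam:
    def __init__(s,f): s.f=192/np.tan(np.radians(f['vfov']/2));s.c=np.array([f['cx'],f['cy']]);s.p=np.array(f['xyz']);s.R=rpy(f['rotation'])
    def proj(s,P):
        q=s.R.inv().apply(np.atleast_2d(P)-s.p);return q[:,:2]/q[:,2:]*s.f+s.c
    def ray(s,uv):
        return s.R.apply(np.append((np.array(uv)-s.c)/s.f,1))
def side(a): return np.array(a)/6.5+[203,140]
def top(a): return np.array(a)/4.8+[213,124]
E
python3 - <<'E'
from h import *
from station import grab_frame
from scipy.optimize import least_squares
C={n:Cam(grab_frame(n)) for n in('top','side')}
obs={'top':top([(39,120),(357,32),(132,302),(416,227),(160,560),(556,445),(163,577),(564,460)]),
'side':side([(45,183),(372,33),(203,288),(487,162),(300,490),(690,303),(310,516),(705,318)])}
def pts(p):
    x,y,yw,l,b=p
    cb=[60-130*np.cos(l),0,32+130*np.sin(l)]
    bk=lambda o:[-85-176*np.sin(b)+o*np.cos(b),0,32+176*np.cos(b)+o*np.sin(b)]
    # o along panel back normal: tipped forward by b
    L=[[95,110,20],[95,-110,20]]
    L=[[110,95,20],[110,-95,20]]
    e=lambda c,w:[[c[0],w,c[2]],[c[0],-w,c[2]]]
    L+=e(cb,76)+e(bk(5),95)+e(bk(-5),95)
    return R.from_euler('z',yw).apply(np.array(L)/1000)+[x,y,0]
f=lambda p:np.concatenate([(C[n].proj(pts(p))-obs[n]).ravel() for n in C])
r=least_squares(f,[.65,.1,.25,.7,.5],loss='soft_l1')
print(np.round(r.x,4),np.degrees(r.x[2:]),np.round(f(r.x).reshape(2,-1,2),1).tolist())
P=pts(r.x);print(np.round(P,3))
# free triangulation of crossbar ends and panel corners
for i in range(8):
    A=[];b=[]
    for n in C:
        d=C[n].ray(obs[n][i]);d/=np.linalg.norm(d);M=np.eye(3)-np.outer(d,d);A.append(M);b.append(M@C[n].p)
    print(i,np.round(np.linalg.lstsq(np.vstack(A),np.concatenate(b),rcond=None)[0],3))
# bystanders rough at z
for n,uv,z in[('top',(512,388),.07),('top',(574,370),.08),('top',(228,425),.13),('top',(226,312),.09),('side',(490,346),.06)]:
    d=C[n].ray(np.array(uv)/1.5625);q=C[n].p;print(uv,np.round(q+d*(z-q[2])/d[2],3))
E
```

```text
[0.6295 0.1072 0.2367 0.7715 0.5   ] [13.56368987 44.20398958 28.64945454] [[[-1.5, 0.2], [0.8, -0.1], [-1.7, 1.5], [0.9, -0.0], [-1.4, 0.3], [0.9, 0.2], [-0.8, 1.0], [0.1, 1.3]], [[-0.5, -0.9], [-0.1, -0.9], [-0.8, 0.1], [0.6, -1.8], [-0.1, -0.4], [1.3, -2.0], [-0.1, -1.0], [0.4, -1.0]]]
[[ 0.714  0.225  0.02 ]
 [ 0.759  0.041  0.02 ]
 [ 0.579  0.173  0.123]
 [ 0.615  0.026  0.123]
 [ 0.447  0.161  0.189]
 [ 0.491 -0.024  0.189]
 [ 0.438  0.159  0.184]
 [ 0.483 -0.026  0.184]]
0 [0.721 0.223 0.001]
1 [0.761 0.041 0.011]
2 [0.586 0.17  0.109]
3 [0.62  0.025 0.104]
4 [0.449 0.159 0.18 ]
5 [ 0.495 -0.025  0.169]
6 [0.442 0.157 0.167]
7 [ 0.489 -0.029  0.166]
(512, 388) [ 0.436 -0.033  0.07 ]
(574, 370) [ 0.458 -0.128  0.08 ]
(228, 425) [0.394 0.387 0.13 ]
(226, 312) [0.569 0.403 0.09 ]
(490, 346) [ 0.432 -0.033  0.06 ]
```

jog_arm:
  deltas:
    - [[0, 0, -0.9, 0], [-0.6, 0.6, -1.5, 0.3], [-1.2, 1.2, -1.5, 0.6], [-1.8, 1.8, -1.5, 0.9], [-2.4, 2.4, -1.5, 1.2], [-3.0, 3.0, -1.5, 1.5], [-3.7, 3.6, -1.5, 1.8], [-4.3, 4.2, -1.5, 2.04]]
  grip: 0
  squeeze: 10

```text
t: 1.3
eef_pos: [0.4071, -0.2815, 0.2929]
ee_rot: [-3.141, 0.001, -2.905]
force: [0.5, -0.2, 1.0]
width: 0.013
gripper_force: 0.0
```

jog_arm:
  deltas:
    - [[-0.55, 0.75, 0, 0], [-1.1, 1.5, 0, 0], [-1.65, 2.3, 0, 0], [-2.2, 3.1, 0, 0], [-2.75, 3.9, 0, 0], [-3.3, 4.65, 0, 0], [-3.87, 5.43, 0, 0], [-3.87, 5.43, 0, 0]]

```text
t: 2.3
eef_pos: [0.5566, 0.0912, 0.2916]
ee_rot: [-3.142, -0.001, -2.901]
force: [-0.4, -0.0, -0.2]
width: 0.0005
gripper_force: 0.0
```

jog_arm:
  deltas:
    - [[0, 0, 0.6, 0], [0, 0, 1.2, 0], [0, 0, 1.8, 0], [0, 0, 2.3, 0], [0, 0, 2.8, 0], [0, 0, 3.1, 0], [0, 0, 3.1, 0]]

```text
t: 3.18
eef_pos: [0.5548, 0.087, 0.1057]
ee_rot: [-3.141, -0.003, -2.905]
force: [0.3, -1.1, 0.5]
width: 0.0003
gripper_force: 0.0
```

Run:
```python
from station import arm, grab_frame
import cv2,numpy as np
a=grab_frame('wrist')['img'][:,:,::-1];b=grab_frame('side')['img'][100:292,160:416,::-1]
b=cv2.resize(b,(512,384));im=np.vstack([a,b]);cv2.imwrite('pics/d1.png',cv2.resize(im,(400,600),interpolation=cv2.INTER_AREA))
c=np.hstack([cv2.resize(a,(400,300)),cv2.resize(b,(400,300))]);cv2.imwrite('pics/d1.png',c)
s=arm.get_state();print(s['eef_pos'],s['force'])
```

```text
[0.55624209 0.08772413 0.10760203] [0.20663007 0.70307862 0.83008598]
```

View pics/d1.png

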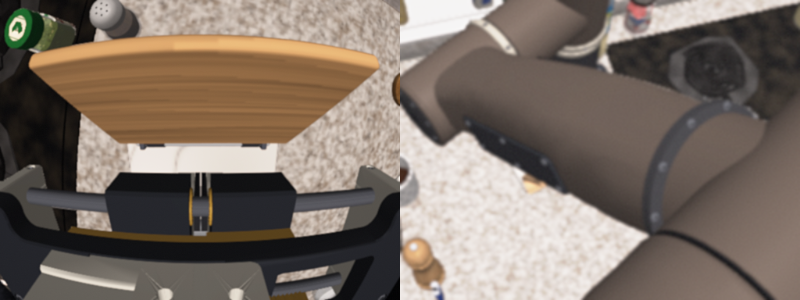

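The wrist view shows the panel centred on the closed fingers (fingers at col 200, panel 30–380), with nothing touched. Now I'll approach the crossbar.

jog_arm:
  deltas:
    - [[-0.1, 0, 0, 0], [-0.2, 0, 0, 0], [-0.27, 0, 0, 0], [-0.33, 0, 0, 0], [-0.37, 0, 0, 0], [-0.4, 0, 0, 0], [-0.43, 0, 0, 0], [-0.45, 0, 0, 0]]

```text
t: 4.28
eef_pos: [0.5821, 0.0944, 0.1067]
ee_rot: [3.142, -0.0, -2.905]
force: [0.3, -0.6, 0.5]
width: 0.0003
gripper_force: 0.0
```

jog_arm:
  deltas:
    - [[-0.02, 0, 0, 0], [-0.04, 0, 0, 0], [-0.06, 0, 0, 0], [-0.08, 0, 0, 0], [-0.1, 0, 0, 0], [-0.12, 0, 0, 0], [-0.14, 0, 0, 0], [-0.15, 0, 0, 0]]

```text
t: 5.28
eef_pos: [0.591, 0.0965, 0.1068]
ee_rot: [-3.142, 0.0, -2.905]
force: [-0.1, 0.3, 0.9]
width: 0.0007
gripper_force: 0.0
```

jog_arm:
  deltas:
    - [[-0.02, 0, 0, 0], [-0.04, 0, 0, 0], [-0.06, 0, 0, 0], [-0.08, 0, 0, 0], [-0.1, 0, 0, 0], [-0.12, 0, 0, 0], [-0.13, 0, 0, 0], [-0.13, 0, 0, 0]]

```text
t: 6.28
eef_pos: [0.5985, 0.0983, 0.1067]
ee_rot: [3.142, 0.0, -2.905]
force: [0.7, -0.7, 0.3]
width: 0.0007
gripper_force: 0.0
```

Run:
```python
from station import arm, grab_frame
import cv2,numpy as np
a=grab_frame('wrist')['img'][:,:,::-1];b=grab_frame('top')['img'][110:260,190:390,::-1]
c=np.hstack([cv2.resize(a,(400,300)),cv2.resize(b,(400,300),interpolation=cv2.INTER_CUBIC)]);cv2.imwrite('pics/d2.png',c)
```

```text
(no output)
```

View pics/d2.png

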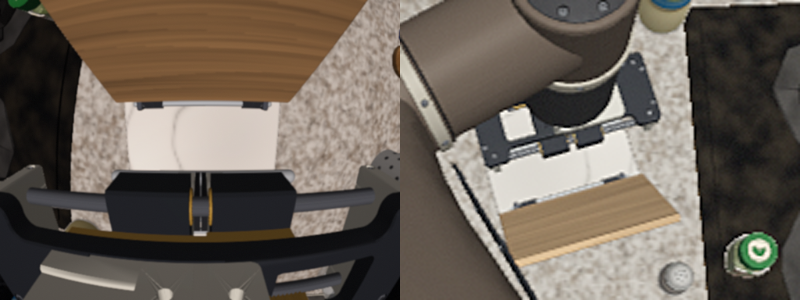

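Run:
```python
from station import arm, grab_frame
import cv2,numpy as np
from h import *
f=grab_frame('wrist');F=192/np.tan(np.radians(f['vfov']/2));p=np.array(f['xyz']);Rc=rpy(f['rotation'])
print(p,Rc.as_matrix()[:,2])
def pj(P):
    q=Rc.inv().apply(P-p);n=np.hypot(q[0],q[1]);th=np.arctan2(n,q[2]);return np.round((np.array([f['cx'],f['cy']])+F*th*q[:2]/n)*400/512)
st=lambda v:R.from_euler('z',.2367).apply(np.array(v)/1000)+[.6295,.1072,0]
s=arm.get_state();print('tip',pj(np.array(s['eef_pos'])))
for l in(34,38,42,44,48,52):
    a=np.radians(l);print(l,[pj(st([60-130*np.cos(a),w,32+130*np.sin(a)])).tolist() for w in(76,0,-76)])
print('slab front',pj(st([-110,95,20])),pj(st([-110,-95,20])),'hinge',pj(st([-85,95,32])),pj(st([-85,-95,32])))
a=f['img'][:,:,::-1][190:310,120:400];cv2.imwrite('pics/w.png',cv2.resize(a,(784,336),interpolation=cv2.INTER_CUBIC))
```

```text
[0.52559939 0.08028427 0.2896617 ] [ 0.27006405  0.06569969 -0.96059823]
tip [201. 171.]
34 [[289.0, 153.0], [202.0, 153.0], [115.0, 153.0]]
38 [[291.0, 161.0], [202.0, 162.0], [113.0, 161.0]]
42 [[293.0, 170.0], [203.0, 172.0], [111.0, 171.0]]
44 [[294.0, 175.0], [203.0, 177.0], [110.0, 176.0]]
48 [[296.0, 186.0], [203.0, 188.0], [109.0, 186.0]]
52 [[297.0, 197.0], [203.0, 200.0], [108.0, 197.0]]
slab front [281.  81.] [122.  81.] hinge [284. 103.] [119. 103.]
```

View pics/w.png

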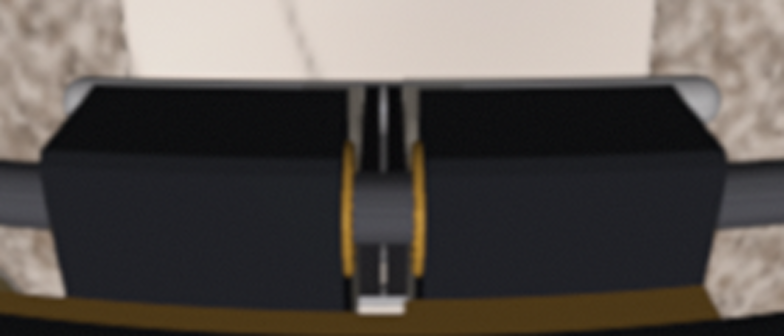

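The wrist view shows the crossbar still in front of the fingers, with its ends at (112,175) and (294,176) and the tip at (201,171). That fits a leg at about 44°, just short of contact. I'll lower a little and go on.

jog_arm:
  deltas:
    - [[0, 0, 0.05, 0], [0, 0, 0.1, 0], [0, 0, 0.12, 0], [0, 0, 0.12, 0]]

```text
t: 6.92
eef_pos: [0.5976, 0.0979, 0.0994]
ee_rot: [-3.141, -0.001, -2.905]
force: [-1.3, -1.3, 0.8]
width: 0.0005
gripper_force: 1.1
```

jog_arm:
  deltas:
    - [[-0.02, 0, 0, 0], [-0.04, 0, 0, 0], [-0.06, 0, 0, 0], [-0.07, 0, 0, 0], [-0.07, 0, 0, 0]]

```text
t: 7.55
eef_pos: [0.6027, 0.0994, 0.0995]
ee_rot: [3.142, 0.0, -2.905]
force: [-0.4, -0.2, 1.4]
width: 0.001
gripper_force: 0.3
```

jog_arm:
  deltas:
    - [[-0.02, 0, 0, 0], [-0.04, 0, 0, 0], [-0.06, 0, 0, 0], [-0.08, 0, 0, 0], [-0.1, 0, 0, 0], [-0.1, 0, 0, 0]]

```text
t: 8.3
eef_pos: [0.6084, 0.1007, 0.0995]
ee_rot: [-3.142, -0.0, -2.905]
force: [0.0, 0.4, 0.1]
width: 0.0008
gripper_force: 0.0
```

Run:
```python
from station import arm, grab_frame
import cv2,numpy as np
f=grab_frame('wrist');g=cv2.cvtColor(f['img'],cv2.COLOR_RGB2GRAY);w=cv2.cvtColor(cv2.resize(cv2.imread('pics/w.png'),(280,120),interpolation=cv2.INTER_AREA),cv2.COLOR_BGR2GRAY)
for c in (366,370,374): print(c,'old',w[15:55:1,c-120].tolist(),'\n new',g[205:245,c].tolist())
for c in (220,): print(c,'old',w[5:45,c-120].tolist(),'\n new',g[195:235,c].tolist())
cv2.imwrite('pics/w2.png',cv2.resize(f['img'][160:310,120:400,::-1],(784,420),interpolation=cv2.INTER_CUBIC))
print(arm.get_state()['force'])
```

```text
366 old [164, 155, 148, 143, 141, 141, 144, 148, 153, 162, 163, 136, 100, 95, 112, 126, 137, 147, 155, 163, 165, 156, 128, 88, 47, 22, 13, 11, 13, 13, 14, 14, 14, 14, 15, 14, 14, 15, 18, 25] 
 new [155, 162, 167, 168, 167, 165, 164, 160, 154, 145, 135, 126, 122, 131, 135, 136, 136, 137, 139, 145, 149, 142, 117, 81, 44, 19, 13, 12, 13, 14, 13, 15, 15, 15, 15, 15, 14, 13, 17, 22]
370 old [151, 151, 155, 159, 163, 168, 168, 164, 161, 162, 165, 148, 113, 99, 112, 128, 139, 146, 155, 163, 168, 172, 174, 172, 171, 162, 139, 103, 64, 33, 19, 13, 13, 13, 14, 14, 14, 16, 18, 25] 
 new [156, 161, 166, 167, 166, 164, 163, 160, 153, 144, 133, 125, 126, 137, 141, 141, 145, 148, 151, 153, 154, 149, 145, 144, 146, 144, 128, 101, 67, 37, 20, 12, 12, 12, 13, 14, 14, 15, 19, 24]
374 old [143, 143, 141, 139, 138, 141, 144, 147, 150, 154, 157, 157, 149, 133, 118, 117, 125, 135, 145, 152, 156, 158, 158, 157, 156, 151, 145, 145, 153, 161, 157, 135, 98, 59, 29, 14, 11, 14, 19, 26] 
 new [156, 161, 167, 166, 165, 164, 164, 160, 152, 142, 132, 128, 137, 150, 155, 155, 154, 150, 148, 145, 142, 143, 148, 156, 164, 168, 169, 167, 161, 155, 153, 142, 116, 75, 35, 15, 9, 13, 20, 25]
220 old [213, 213, 214, 216, 216, 216, 217, 217, 217, 217, 217, 217, 217, 218, 218, 217, 218, 218, 217, 219, 219, 220, 203, 154, 105, 87, 60, 28, 14, 12, 15, 15, 14, 15, 14, 15, 15, 15, 14, 15] 
 new [212, 211, 203, 167, 114, 96, 109, 124, 135, 143, 150, 159, 167, 172, 176, 174, 172, 169, 164, 157, 148, 139, 132, 152, 193, 196, 135, 54, 14, 12, 13, 14, 15, 13, 14, 14, 12, 12, 14, 15]
[-0.47089038  0.26915691 -0.52441382]
```

View pics/w2.png

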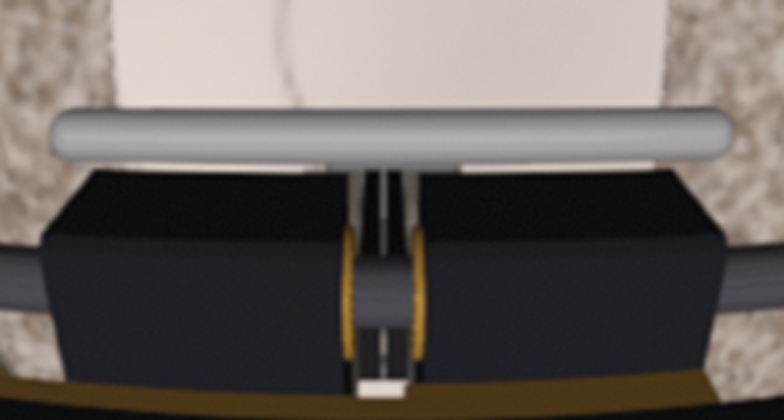

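Run:
```python
from station import arm, grab_frame
import numpy as np
from h import *
from scipy.optimize import least_squares
f=grab_frame('wrist');F=192/np.tan(np.radians(f['vfov']/2));c=np.array([f['cx'],f['cy']])
s=arm.get_state();T=np.array(s['eef_pos']);Rt=rpy(s['ee_rot']);off=Rt.inv().apply(np.array(f['xyz'])-T);Rc=rpy(f['rotation'])
print('F',F,'c',c,'cam',f['xyz'],'off tool',off,'axes',np.round((Rt.inv()*Rc).as_matrix(),3).tolist(),T)
# tool-frame: x toward reader. rays in tool frame
M=(Rt.inv()*Rc)
def ray(u,v):
    d=np.array([u,v])-c;r=np.hypot(*d);th=r/F;return M.apply([*(d/r*np.sin(th)),np.cos(th)])
new=lambda x,y:(120+x/2.8,160+y/2.8)
for nm,uv in dict(top=(256,198.5),bot=(256,218),L=new(50,133),Rr=new(735,132)).items(): print(nm,np.round(ray(*uv),4))
print('old top',np.round(ray(256,218),4))
tp=ray(256,198.5);bt=ray(256,218)
a=np.arctan2(tp[0],tp[2]);b=np.arctan2(bt[0],bt[2]);m=(a+b)/2;D=6/np.sin(abs(a-b)/2)
print('by thickness: rel TCP x,z mm',off[0]*1e3+D*np.sin(m),off[2]*1e3+D*np.cos(m))
l,r=ray(*new(50,133)),ray(*new(735,132));k=152/(abs(l[1]/np.hypot(l[0],l[2]))+abs(r[1]/np.hypot(r[0],r[2])))
print('by length:',off[0]*1e3+k*np.sin(m),off[2]*1e3+k*np.cos(m))
```

```text
F 297.3186396354542 c [256.44048398 187.0213198 ] cam [0.53556242 0.08269069 0.28243547] off tool [ 0.07497238 -0.00044053 -0.18290271] axes [[-0.0, -0.961, -0.278], [1.0, -0.001, 0.001], [-0.001, -0.278, 0.961]] [0.60832344 0.10069888 0.09952568]
top [-0.3149 -0.001   0.9491]
bot [-0.3764 -0.001   0.9264]
L [-0.3198 -0.3876  0.8646]
Rr [-0.316   0.4115  0.8549]
old top [-0.3764 -0.001   0.9264]
by thickness: rel TCP x,z mm 11.684295173308861 -11.19676199569102
by length: 14.687710836117006 -19.345283541378592
```

The wrist picture puts the crossbar ahead of the blocks at crop row 133, ends at (50,133) and (735,132). That is on the reader's side of the fingertips, so they are behind it. I'll lift, back off and measure the crossbar again from above.

jog_arm:
  deltas:
    - [[0, 0, -0.3, 0], [0, 0, -0.8, 0], [0, 0, -1.4, 0], [0, 0, -1.8, 0], [0.4, 0, -1.8, 0], [0.7, 0, -1.8, 0], [0.7, 0, -1.8, 0]]

```text
t: 9.28
eef_pos: [0.5668, 0.0907, 0.2082]
ee_rot: [3.141, 0.001, -2.905]
force: [0.3, -0.3, 0.9]
width: 0.0004
gripper_force: 0.0
```

Run:
```python
from station import arm, grab_frame
import cv2,numpy as np
s=arm.get_state();print(s['eef_pos'],s['force'])
f=grab_frame('wrist');im=f['img'][:,:,::-1].copy()
np.savez('w3.npz',img=f['img'],xyz=f['xyz'],rot=f['rotation'],vfov=f['vfov'],c=[f['cx'],f['cy']])
t=grab_frame('top');np.savez('t3.npz',img=t['img'])
c=np.hstack([im[:,:,:][0:384,56:456],cv2.resize(t['img'][110:254,190:340,::-1],(400,384),interpolation=cv2.INTER_CUBIC)]);cv2.imwrite('pics/d3.png',c)
```

```text
[0.56681546 0.0906758  0.2081811 ] [ 0.27876711 -0.27622547  0.92159583]
```

View pics/d3.png

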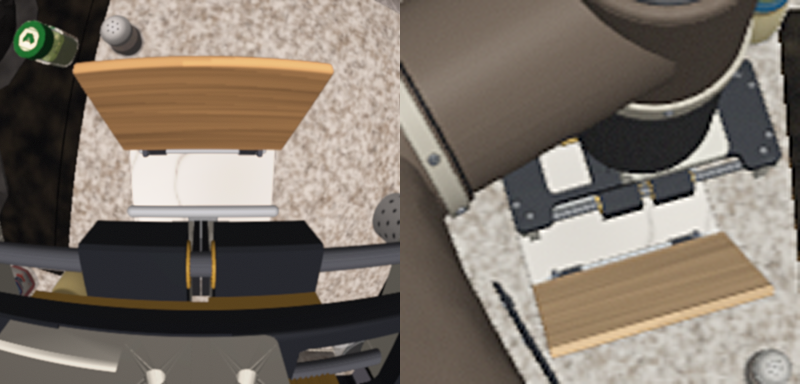

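Run:
```python
import numpy as np
from h import *
w=np.load('w3.npz');F=192/np.tan(np.radians(w['vfov']/2));c=w['c'];p=w['xyz'];Rc=rpy(w['rot'])
g=w['img'].mean(2)
print(g[195:230,220].astype(int).tolist());print(g[211,175:200].astype(int).tolist(),g[211,322:345].astype(int).tolist())
S=R.from_euler('z',.2367)
def ray(u,v):
    d=np.array([u,v])-c;r=np.hypot(*d);th=r/F;return S.inv().apply(Rc.apply([*(d/r*np.sin(th)),np.cos(th)]))
cam=S.inv().apply(p-[.6295,.1072,0]);print('cam stand',cam)
def at(uv,z): d=ray(*uv);return np.round((cam+d*(z-cam[2])/d[2])*1e3,1)
for z in(.09,.1,.11,.12,.13): print(z,at((184,211),z),at((334,211),z))
print('slab/panel: hinge pins',at((204,152),.032),at((317,152),.032),'panel corners top',at((131,64),.187),at((389,64),.187),'slab front? base corners of panel',at((187,150),.032),at((335,150),.032))
def pj(P):
    q=Rc.inv().apply(S.apply(np.array(P)/1e3)+[.6295,.1072,0]-p);n=np.hypot(q[0],q[1]);return np.round(c+F*np.arctan2(n,q[2])*q[:2]/n)
print('tip',pj(np.array([-64,0,208])))
```

```text
[237, 237, 237, 237, 238, 237, 238, 238, 239, 235, 197, 145, 140, 162, 179, 195, 204, 206, 201, 191, 178, 173, 199, 231, 241, 234, 166, 66, 18, 15, 18, 18, 18, 18, 18]
[168, 163, 155, 153, 158, 169, 175, 172, 167, 173, 186, 195, 202, 205, 206, 205, 205, 205, 206, 205, 204, 205, 206, 204, 205] [205, 204, 205, 205, 205, 205, 206, 204, 202, 193, 180, 165, 164, 184, 198, 200, 201, 199, 196, 193, 193, 194, 191]
cam stand [-0.13996755 -0.00188988  0.39102649]
0.09 [-25.1 -81.6  90. ] [-24.9  84.3  90. ]
0.1 [-28.9 -78.9 100. ] [-28.7  81.5 100. ]
0.11 [-32.7 -76.3 110. ] [-32.5  78.6 110. ]
0.12 [-36.5 -73.7 120. ] [-36.4  75.7 120. ]
0.13 [-40.3 -71.  130. ] [-40.2  72.9 130. ]
slab/panel: hinge pins [-80.8 -66.2  32. ] [-80.9  73.4  32. ] panel corners top [-172.2  -91.2  187. ] [-172.9   93.7  187. ] slab front? base corners of panel [-83.6 -87.7  32. ] [-83.9  96.5  32. ]
tip [259. 220.]
```

Run:
```python
from station import arm
s=arm.get_state();print(s['t'],s['q'])
```

```text
9.375 [ 4.98964617e-01  1.91599352e-01 -2.06447650e-01  1.92537015e-04
 -1.17202332e+00 -1.83284622e+00]
```

jog_arm:
  deltas:
    - [[0, 0, 0, -2], [0, 0, 0, -4], [0, 0, 0, -6], [0, 0, 0, -8], [0, 0, 0, -10.1], [0, 0, 0, -12.2], [0, 0, 0, -14.3], [0, 0, 0, -16.4]]
  grip: 87
  squeeze: 20

```text
t: 10.38
eef_pos: [0.5682, 0.091, 0.2072]
ee_rot: [3.141, -0.0, -1.468]
force: [0.7, -0.0, -0.1]
width: 0.0751
gripper_force: 0.0
```

jog_arm:
  deltas:
    - [[0, 0, 0, -1.55], [0, 0, 0, -1.55], [0, 0, 0, -1.55], [0, 0, 0, -1.55]]

```text
t: 10.88
eef_pos: [0.5676, 0.0909, 0.2074]
ee_rot: [3.141, -0.0, -1.34]
force: [0.6, -0.2, -0.6]
width: 0.0864
gripper_force: 0.0
```

Run:
```python
from station import arm, grab_frame
import cv2,numpy as np
from h import *
s=arm.get_state();print(s['t'],s['eef_pos'],s['ee_rot'],s['width'],s['force'])
S=R.from_euler('z',.2367)
print(S.inv().apply(np.array(s['eef_pos'])-[.6295,.1072,0])*1e3)
f=grab_frame('wrist');np.savez('w4.npz',img=f['img'],xyz=f['xyz'],rot=f['rotation'],vfov=f['vfov'],c=[f['cx'],f['cy']])
cv2.imwrite('pics/w4.png',f['img'][:,:,::-1])
```

```text
10.875 [0.56764221 0.09088563 0.20743886] [ 3.14139576e+00 -5.32679419e-05 -1.34008391e+00] 0.08638955107765715 [ 0.63887462 -0.16138672 -0.62442577]
[-63.95867011  -1.35407348 207.43885791]
```

View pics/w4.png

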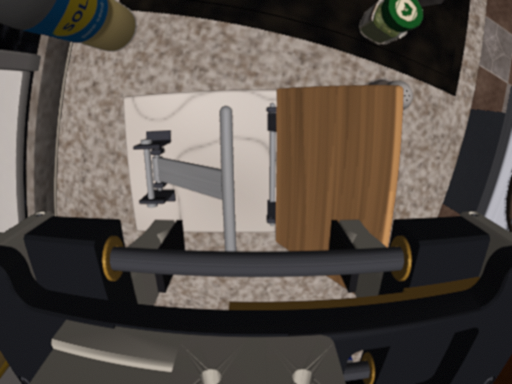

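The wrist view from the side shows the crossbar at col 228 (end at (226,107)), the leg bar running to the bridge at (160,168), and the panel right of col 276. The open fingers, at about cols 160 and 355, can straddle the crossbar.

```bash
cat >> h.py <<'E'
S=R.from_euler('z',.2367);O=np.array([.6295,.1072,0])
def st(P): return S.inv().apply(np.array(P)-O)
class Fish:
    def __init__(s,w): s.F=192/np.tan(np.radians(w['vfov']/2));s.c=np.array(w['c']) if 'c' in w else np.array([w['cx'],w['cy']]);s.p=np.array(w['xyz']);s.R=rpy(w['rotation'] if 'rotation' in w else w['rot'])
    def ray(s,uv):
        d=np.array(uv)-s.c;r=np.hypot(*d);th=r/s.F;return S.inv().apply(s.R.apply([*(d/r*np.sin(th)),np.cos(th)]))
    def at(s,uv,z):
        c=st(s.p);d=s.ray(uv);return np.round((c+d*(z-c[2])/d[2])*1e3,1)
    def pj(s,P):
        q=s.R.inv().apply(S.apply(np.array(P)/1e3)+O-s.p);n=np.hypot(q[0],q[1]);return np.round(s.c+s.F*np.arctan2(n,q[2])*q[:2]/n)
E
python3 - <<'E'
from h import *
w=dict(np.load('w4.npz'));f=Fish(w);g=w['img'].mean(2).astype(int)
for r in (130,200): print(r,g[r,212:245].tolist())
for z in(.11,.12): print(f.at((226,107),z),f.at((227.5,130),z),f.at((228.5,200),z))
print(f.at((138,205),.02),f.at((135,231),.02),'hinge',f.at((273,107),.032),f.at((273,220),.032),'rod',f.at((153,170),.06),'tip',f.pj([-64,-1,207]),f.pj([-64+44,-1,207]),f.pj([-64-44,-1,207]))
E
```

```text
130 [197, 197, 197, 198, 198, 198, 193, 167, 126, 112, 122, 134, 146, 154, 157, 153, 146, 136, 124, 115, 137, 174, 195, 197, 197, 198, 197, 197, 196, 196, 197, 197, 197]
200 [181, 180, 181, 181, 180, 178, 176, 174, 169, 153, 122, 109, 118, 132, 141, 148, 150, 149, 145, 136, 123, 110, 126, 165, 179, 178, 178, 178, 177, 178, 177, 177, 178]
[-35.9 -73.6 110. ] [-36.9 -51.7 110. ] [-35.9  17.8 110. ]
[-36.9 -73.7 120. ] [-37.9 -52.6 120. ] [-36.9  14.4 120. ]
[102.   55.7  20. ] [113.   95.9  20. ] hinge [-84.1 -72.1  32. ] [-85.  72.  32.] rod [58.8 -2.9 60. ] tip [257. 220.] [192. 220.] [322. 219.]
```

jog_arm:
  deltas:
    - [[0, -0.3, 0, 0], [0, -0.57, 0, 0], [0, -0.57, 0.4, 0], [0, -0.57, 0.8, 0], [0, -0.57, 1.2, 0], [0, -0.57, 1.5, 0], [0, -0.57, 1.7, 0], [0, -0.57, 1.7, 0]]

```text
t: 11.92
eef_pos: [0.6005, 0.0985, 0.1047]
ee_rot: [3.14, -0.0, -1.339]
force: [0.5, -0.4, 1.0]
width: 0.0871
gripper_force: 0.0
```

```bash
cat > m.py <<'E'
from station import arm, grab_frame
from h import *
s=arm.get_state();print('t',s['t'],'tcp st',np.round(st(s['eef_pos'])*1e3,1),'F st',np.round(S.inv().apply(s['force']),2),s['width'],s['gripper_force'])
f=grab_frame('wrist');F=Fish(f);im=f['img'];g=im.mean(2).astype(int)
import cv2
cv2.imwrite('pics/m_%d.png'%(s['t']*100),im[:,:,::-1])
# crossbar far end (y=-76): predicted image for leg angles
T={l:F.pj([60-130*np.cos(np.radians(l)),-45,32+130*np.sin(np.radians(l))]) for l in range(36,81,4)}
print({k:v.tolist() for k,v in T.items()})
for y in(-60,-45,-30):
    best=[]
    a=np.arange(34,82,.25)
    pts=[[F.pj([60-130*np.cos(np.radians(l))+o*np.sin(np.radians(l)),y,32+130*np.sin(np.radians(l))+o*np.cos(np.radians(l))]) for l in a] for o in(0,)]
    v=[int(g[int(p[1]),int(p[0])]) if 0<=p[1]<384 and 0<=p[0]<512 else -1 for p in pts[0]]
    print(y,v[::2])
E
python3 m.py
```

```text
t 11.925 tcp st [-30.2  -1.6 104.7] F st [ 0.36 -0.45  0.98] 0.08707263675917251 0.0
{36: [281.0, 156.0], 40: [272.0, 158.0], 44: [262.0, 160.0], 48: [250.0, 162.0], 52: [237.0, 165.0], 56: [222.0, 167.0], 60: [206.0, 169.0], 64: [188.0, 171.0], 68: [170.0, 173.0], 72: [151.0, 175.0], 76: [133.0, 177.0], 80: [115.0, 178.0]}
-60 [189, 189, 190, 190, 189, 189, 190, 181, 149, 116, 111, 129, 136, 140, 144, 147, 152, 151, 143, 129, 124, 119, 103, 89, 132, 177, 190, 190, 190, 191, 190, 191, 190, 190, 190, 191, 191, 190, 191, 190, 190, 190, 190, 190, 190, 190, 190, 191, 190, 190, 189, 189, 190, 189, 188, 189, 189, 189, 189, 189, 189, 189, 189, 188, 189, 174, 69, 60, 59, 60, 60, 59, 59, 59, 58, 59, 57, 59, 58, 56, 159, 187, 185, 185, 185, 184, 184, 184, 184, 184, 185, 175, 126, 113, 111, 126]
-45 [175, 175, 175, 175, 181, 183, 184, 177, 149, 116, 121, 129, 135, 140, 144, 146, 150, 148, 142, 128, 124, 118, 102, 87, 135, 174, 186, 184, 184, 184, 185, 185, 185, 184, 184, 183, 183, 182, 184, 183, 182, 183, 183, 182, 181, 180, 179, 179, 178, 176, 178, 177, 176, 174, 174, 171, 167, 161, 164, 158, 163, 168, 176, 183, 184, 184, 185, 184, 185, 186, 186, 182, 149, 78, 128, 138, 114, 161, 173, 104, 134, 148, 134, 185, 187, 185, 186, 186, 185, 186, 185, 169, 116, 108, 117, 132]
-30 [181, 181, 181, 181, 181, 182, 178, 160, 122, 108, 117, 128, 134, 140, 143, 145, 147, 146, 140, 128, 124, 118, 99, 86, 100, 174, 178, 177, 178, 178, 178, 178, 177, 178, 176, 177, 177, 176, 177, 177, 177, 177, 174, 133, 105, 77, 64, 75, 86, 104, 107, 109, 112, 111, 111, 112, 111, 112, 111, 112, 112, 113, 114, 115, 115, 114, 113, 111, 110, 111, 114, 112, 112, 112, 115, 140, 138, 130, 160, 94, 137, 145, 140, 181, 187, 186, 186, 187, 186, 185, 186, 171, 137, 127, 125, 132]
```

Leg angle reads 42°. I'll narrow the fingers around the crossbar and start pushing with the front finger.

jog_arm:
  deltas:
    - [[0, 0, 0, 0], [0, 0, 0, 0], [0, 0, 0, 0], [0, 0, 0, 0], [0, -0.03, 0, 0], [0, -0.06, 0, 0], [0, -0.08, 0, 0], [0, -0.1, 0, 0]]
  grip: 44
  squeeze: 20

```text
t: 12.98
eef_pos: [0.6067, 0.1001, 0.1055]
ee_rot: [3.141, -0.0, -1.338]
force: [-1.1, -0.1, 0.1]
width: 0.0439
gripper_force: 0.0
```

jog_arm:
  deltas:
    - [[0, -0.03, 0, 0], [0, -0.06, 0, 0], [0, -0.09, 0, 0], [0, -0.12, 0, 0], [0, -0.15, 0, 0], [0, -0.15, 0, 0]]

```text
t: 13.72
eef_pos: [0.6156, 0.1022, 0.1055]
ee_rot: [-3.142, -0.0, -1.338]
force: [-0.4, 0.9, 0.4]
width: 0.044
gripper_force: 0.0
```

```bash
python3 - <<'E'
s=open('m.py').read().split('# crossbar')[0]+'''
a=np.arange(36,84,.25)
for y in(-60,-45):
    P=[F.pj([60-130*np.cos(np.radians(l)),y,32+130*np.sin(np.radians(l))]) for l in a]
    v=np.array([g[int(p[1]),int(p[0])] if 0<=p[1]<384 and 0<=p[0]<512 else 255 for p in P])
    i=np.flatnonzero(np.diff(np.r_[0,(v<162).astype(int),0]))
    print(y,[(float(36+b*.25),float(36+e*.25)) for b,e in zip(i[::2],i[1::2]) if e-b>8])
'''
open('m.py','w').write(s)
E
python3 m.py
```

```text
t 13.725 tcp st [-14.7  -1.6 105.5] F st [-0.16  0.91  0.37] 0.0439750304825428 0.0
-60 [(37.5, 41.0), (42.75, 46.75), (69.75, 77.25)]
-45 [(37.25, 41.25), (42.75, 46.75), (73.0, 78.0)]
```

```bash
ls pics
python3 - <<'E'
import cv2,glob
for n,cols in(('pics/w4.png',(126,206)),(sorted(glob.glob('pics/m_*.png'))[-1],(180,335))):
    g=cv2.imread(n).mean(2).astype(int);print(n)
    for r in range(186,262,4): print(r,' '.join('%3d'%x for x in g[r,cols[0]:cols[1]:4]))
E
```

```text
d1.png
d2.png
d3.png
m_1192.png
m_1372.png
side0.png
sidec.png
top0.png
topc.png
w.png
w2.png
w4.png
pics/w4.png
186 108 144 191 193 193 174 143  69  63  62 183 188 161 146 118 114 116 115 114 114
190 138 128 192 192 192 184 148  59  71  47  53  51 101 184 189 182 153 121 113 115
194 129 121 191 191 193 107 151  57  20  20  20  24  78 178 187 186 185 185 181 155
198 132 135 190 190  78  15 134  42  11  13  20  57  65 166 186 187 185 184 184 182
202 138 134 187 163  62  61  61  60  60  59 167 175 176 170 185 187 185 184 184 183
206 142 136 178 190 191 176 154 143 185 193 189 190 189 178 184 187 186 184 184 184
210  97 126 167 188 188 189 190 190 191 190 189 190 188 178 181 187 186 185 184 183
214 134 123 153 187 187 189 188 189 189 189 189 188 188 177 180 187 186 184 185 184
218 129 123 138 186 186 187 188 184 179 181 183 184 187 171 172 186 185 185 186 184
222 136 111 129 184 185 186 185  69  64  64  65  64  79   4 101 186 186 186 186 185
226 143 145 119 182 184 185  97  65  66  66  65  66  10  10  69 186 186 186 185 185
230 147 143 126 152 153 108  65  66  65  68  76  26   7   8  41
[... 2964 characters left out ...]
 121 107 113 142 152   7   8  10  28  71  70  70  70  70  55
246  45  70  70  71  71  71  15  12  10   8 156 194 194 192 193 192 190 191 190 190 189 190 181 138 117 108 114 143 151   8   7   9   8  63  70  70  70  71  51
250  29  40  43  45  49  47  14  14  15  13 125 162 164 165 166 167 169 168 169 168 167 167 167 165 165 114  96 118 117  13  13  15  15  34  49  46  43  40  28
254  41  39  38  37  37  36  35  35  33  33  31  32  31  30  28  30  29  29  29  30  29  29  30  29  29  31  31  31  33  33  33  34  34  34  36  37  38  39  39
258  60  60  58  59  57  57  57  56  56  56  55  54  54  54  53  55  54  54  55  54  54  55  54  55  54  54  55  54  55  56  56  56  57  58  58  60  59  59  60
```

The image shows the finger ends at row 220 with 76 px for 44 mm, so the real tips sit about 15–20 mm above where I assumed. They have been skimming over the crossbar. I'll back off, shift 40 mm sideways so the rear finger misses the leg bar, and go lower.

jog_arm:
  deltas:
    - [[0, 0.1, 0, 0], [0, 0.2, 0, 0], [-0.35, 0.2, 0, 0], [-0.67, 0.2, 0, 0], [-0.67, 0.2, 0.15, 0], [-0.67, 0.2, 0.3, 0], [-0.67, 0.2, 0.42, 0], [-0.67, 0.2, 0.42, 0]]

```text
t: 14.78
eef_pos: [0.594, 0.1379, 0.0793]
ee_rot: [3.14, -0.0, -1.339]
force: [0.5, 0.0, 1.1]
width: 0.0438
gripper_force: 0.0
```

jog_arm:
  deltas:
    - [[0, -0.03, 0, 0], [0, -0.06, 0, 0], [0, -0.09, 0, 0], [0, -0.12, 0, 0], [0, -0.14, 0, 0], [0, -0.14, 0, 0]]

```text
t: 15.52
eef_pos: [0.6009, 0.1399, 0.0802]
ee_rot: [3.138, -0.0, -1.339]
force: [-7.4, 0.2, 4.0]
width: 0.0442
gripper_force: 3.4
```

```bash
python3 m.py
```

```text
t 15.525 tcp st [-20.1  38.5  80.2] F st [-7.12  1.96  4.03] 0.04422771917496966 3.365544006228447
-60 [(37.5, 41.0), (43.0, 46.75), (79.25, 84.0)]
-45 [(37.5, 41.0), (43.25, 46.75), (81.5, 84.0)]
```

Contact as expected (−7 N in x). Now I push along the arc.

jog_arm:
  deltas:
    - [[0, -0.02, -0.02, 0], [0, -0.04, -0.04, 0], [0, -0.06, -0.06, 0], [0, -0.08, -0.08, 0], [0, -0.1, -0.1, 0], [0, -0.12, -0.12, 0], [0, -0.14, -0.13, 0], [0, -0.16, -0.15, 0]]

```text
t: 16.58
eef_pos: [0.6087, 0.1418, 0.089]
ee_rot: [3.136, -0.0, -1.339]
force: [-12.6, -0.3, 8.2]
width: 0.0442
gripper_force: 5.9
```

```bash
python3 m.py
```

```text
t 16.575 tcp st [-12.1  38.5  89. ] F st [-12.34   2.69   8.19] 0.04424207273774203 5.881985127925873
-60 [(43.25, 45.75), (47.75, 51.25)]
-45 [(43.25, 45.75), (47.75, 51.25)]
```

jog_arm:
  deltas:
    - [[0, 0, -0.03, 0], [0, -0.02, -0.06, 0], [0, -0.04, -0.08, 0], [0, -0.06, -0.1, 0], [0, -0.08, -0.12, 0], [0, -0.1, -0.14, 0], [0, -0.12, -0.16, 0], [0, -0.14, -0.18, 0]]

```text
t: 17.62
eef_pos: [0.6202, 0.1446, 0.1002]
ee_rot: [3.141, 0.0, -1.338]
force: [-3.2, 0.7, 1.3]
width: 0.0442
gripper_force: 2.0
```

```bash
python3 m.py
```

```text
t 17.625 tcp st [ -0.3  38.6 100.2] F st [-2.99  1.42  1.34] 0.04420548434466981 1.9595497101545334
-60 [(50.25, 52.75), (54.5, 57.5)]
-45 [(50.25, 52.75), (54.5, 57.5)]
```

jog_arm:
  deltas:
    - [[0, -0.02, -0.015, 0], [0, -0.035, -0.03, 0], [0, -0.05, -0.04, 0], [0, -0.05, -0.04, 0]]

```text
t: 18.18
eef_pos: [0.6233, 0.1454, 0.1027]
ee_rot: [-3.141, 0.0, -1.338]
force: [-4.6, -0.1, 2.2]
width: 0.0438
gripper_force: 1.9
```

jog_arm:
  deltas:
    - [[0, -0.02, -0.015, 0], [0, -0.035, -0.03, 0], [0, -0.05, -0.04, 0], [0, -0.05, -0.04, 0]]

```text
t: 18.68
eef_pos: [0.6262, 0.1461, 0.105]
ee_rot: [-3.141, 0.0, -1.338]
force: [-2.2, -0.5, 1.0]
width: 0.0439
gripper_force: 1.3
```

jog_arm:
  deltas:
    - [[0, -0.02, -0.015, 0], [0, -0.035, -0.025, 0], [0, -0.05, -0.035, 0], [0, -0.05, -0.035, 0]]

```text
t: 19.18
eef_pos: [0.6291, 0.1468, 0.1072]
ee_rot: [-3.141, 0.0, -1.338]
force: [-1.8, 0.9, 0.6]
width: 0.0442
gripper_force: 1.1
```

jog_arm:
  deltas:
    - [[0, -0.02, -0.01, 0], [0, -0.04, -0.02, 0], [0, -0.06, -0.03, 0], [0, -0.06, -0.03, 0]]

```text
t: 19.68
eef_pos: [0.6326, 0.1475, 0.1091]
ee_rot: [-3.141, -0.0, -1.338]
force: [-4.0, -0.6, 2.9]
width: 0.044
gripper_force: 1.8
```

jog_arm:
  deltas:
    - [[0, -0.02, -0.015, 0], [0, -0.04, -0.03, 0], [0, -0.06, -0.04, 0], [0, -0.06, -0.04, 0]]

```text
t: 20.18
eef_pos: [0.6362, 0.1484, 0.1114]
ee_rot: [-3.141, -0.0, -1.338]
force: [-3.4, -0.0, 1.2]
width: 0.0442
gripper_force: 1.4
```

jog_arm:
  deltas:
    - [[0, -0.02, -0.01, 0], [0, -0.04, -0.02, 0], [0, -0.06, -0.03, 0], [0, -0.06, -0.03, 0]]

```text
t: 20.68
eef_pos: [0.6397, 0.1492, 0.1132]
ee_rot: [-3.141, -0.0, -1.338]
force: [-4.0, 0.1, 1.8]
width: 0.0442
gripper_force: 1.4
```

```bash
python3 m.py
```

```text
t 20.675 tcp st [ 19.8  38.4 113.2] F st [-3.81  1.06  1.78] 0.044230748662659046 1.411021314561367
-60 [(61.25, 63.5), (64.75, 67.5)]
-45 [(61.0, 63.5), (64.75, 67.5)]
```

jog_arm:
  deltas:
    - [[0, -0.02, -0.01, 0], [0, -0.04, -0.02, 0], [0, -0.06, -0.025, 0], [0, -0.06, -0.025, 0]]

```text
t: 21.22
eef_pos: [0.6432, 0.15, 0.1146]
ee_rot: [-3.141, -0.0, -1.338]
force: [-3.4, -0.5, 1.9]
width: 0.0439
gripper_force: 1.3
```

jog_arm:
  deltas:
    - [[0, -0.02, -0.01, 0], [0, -0.04, -0.02, 0], [0, -0.06, -0.025, 0], [0, -0.06, -0.025, 0]]

```text
t: 21.72
eef_pos: [0.6467, 0.1509, 0.1161]
ee_rot: [-3.141, 0.0, -1.338]
force: [-2.8, -1.3, 2.4]
width: 0.0441
gripper_force: 1.2
```

jog_arm:
  deltas:
    - [[0, -0.02, -0.01, 0], [0, -0.04, -0.02, 0], [0, -0.06, -0.025, 0], [0, -0.06, -0.025, 0]]

```text
t: 22.22
eef_pos: [0.6502, 0.1517, 0.1176]
ee_rot: [-3.141, 0.0, -1.338]
force: [-1.2, -0.2, 2.3]
width: 0.0436
gripper_force: 1.1
```

jog_arm:
  deltas:
    - [[0, -0.02, -0.01, 0], [0, -0.04, -0.02, 0], [0, -0.06, -0.025, 0], [0, -0.06, -0.025, 0]]

```text
t: 22.72
eef_pos: [0.6537, 0.1526, 0.1192]
ee_rot: [-3.141, 0.0, -1.338]
force: [-1.4, -0.8, 2.2]
width: 0.0439
gripper_force: 1.0
```

jog_arm:
  deltas:
    - [[0, -0.02, -0.005, 0], [0, -0.04, -0.01, 0], [0, -0.06, -0.02, 0], [0, -0.06, -0.02, 0]]

```text
t: 23.22
eef_pos: [0.6572, 0.1534, 0.1203]
ee_rot: [-3.141, -0.0, -1.338]
force: [-3.3, 0.6, 1.7]
width: 0.0443
gripper_force: 0.9
```

```bash
python3 m.py
```

```text
t 23.225 tcp st [ 37.7  38.4 120.3] F st [-3.03  1.32  1.7 ] 0.04434359284750062 0.854579396545887
-60 [(36.0, 42.0), (73.0, 76.0)]
-45 [(36.0, 38.75), (73.0, 75.75)]
```

jog_arm:
  deltas:
    - [[0, -0.02, -0.005, 0], [0, -0.035, -0.01, 0], [0, -0.05, -0.015, 0], [0, -0.05, -0.015, 0]]

```text
t: 23.78
eef_pos: [0.66, 0.1541, 0.1212]
ee_rot: [-3.141, 0.0, -1.338]
force: [-1.1, -0.0, 0.8]
width: 0.044
gripper_force: 0.9
```

jog_arm:
  deltas:
    - [[0, -0.02, -0.005, 0], [0, -0.035, -0.01, 0], [0, -0.05, -0.015, 0], [0, -0.05, -0.015, 0]]

```text
t: 24.28
eef_pos: [0.663, 0.1548, 0.1221]
ee_rot: [-3.141, 0.0, -1.338]
force: [-1.1, -0.7, 1.8]
width: 0.0441
gripper_force: 0.9
```

jog_arm:
  deltas:
    - [[0, -0.02, -0.005, 0], [0, -0.035, -0.01, 0], [0, -0.05, -0.015, 0], [0, -0.05, -0.015, 0]]

```text
t: 24.78
eef_pos: [0.6659, 0.1554, 0.123]
ee_rot: [-3.141, 0.0, -1.338]
force: [-2.7, 0.0, 0.8]
width: 0.044
gripper_force: 0.8
```

```bash
python3 m.py
```

```text
t 24.775 tcp st [ 46.7  38.4 123. ] F st [-2.62  0.65  0.77] 0.04404850127663008 0.8349353447556496
-60 [(36.0, 44.25), (74.25, 76.5), (77.0, 80.0)]
-45 [(36.0, 42.25), (74.0, 76.5), (77.0, 79.75)]
```

jog_arm:
  deltas:
    - [[0, -0.015, -0.003, 0], [0, -0.03, -0.005, 0], [0, -0.04, -0.008, 0], [0, -0.04, -0.008, 0]]

```text
t: 25.32
eef_pos: [0.6682, 0.156, 0.1235]
ee_rot: [-3.141, -0.0, -1.338]
force: [-1.9, -0.5, 1.2]
width: 0.044
gripper_force: 0.9
```

jog_arm:
  deltas:
    - [[0, -0.015, -0.003, 0], [0, -0.03, -0.005, 0], [0, -0.04, -0.008, 0], [0, -0.04, -0.008, 0]]

```text
t: 25.82
eef_pos: [0.6705, 0.1566, 0.1239]
ee_rot: [-3.141, 0.0, -1.338]
force: [-1.3, 0.4, 1.1]
width: 0.0441
gripper_force: 0.8
```

```bash
python3 m.py
```

```text
t 25.825 tcp st [ 51.4  38.4 123.9] F st [-1.14  0.68  1.1 ] 0.04407207134789849 0.8394481055438519
-60 [(36.0, 46.25), (76.5, 81.75)]
-45 [(36.0, 44.0), (76.25, 82.0)]
```

jog_arm:
  deltas:
    - [[0, -0.015, -0.003, 0], [0, -0.03, -0.005, 0], [0, -0.03, -0.005, 0]]

```text
t: 26.25
eef_pos: [0.6719, 0.1569, 0.1242]
ee_rot: [3.141, -0.0, -1.338]
force: [-3.0, -0.6, 2.2]
width: 0.044
gripper_force: 1.8
```

jog_arm:
  deltas:
    - [[0, -0.01, 0, 0], [0, -0.02, 0, 0], [0, -0.02, 0, 0]]

```text
t: 26.62
eef_pos: [0.6726, 0.157, 0.1243]
ee_rot: [3.14, -0.0, -1.338]
force: [-5.9, -0.3, 4.1]
width: 0.0444
gripper_force: 3.1
```

jog_arm:
  deltas:
    - [[0, -0.01, 0, 0], [0, -0.02, 0, 0], [0, -0.02, 0, 0], [0, -0.02, 0, 0], [0, -0.02, 0, 0]]

```text
t: 27.25
eef_pos: [0.6731, 0.1571, 0.1244]
ee_rot: [3.139, -0.0, -1.338]
force: [-8.9, -1.0, 6.9]
width: 0.044
gripper_force: 4.3
```

The stop is felt: the leg is pressed at about 8 N and held. Now I release, lift and go round to the front of the backrest.

jog_arm:
  deltas:
    - [[0, 0.02, 0, 0], [0, 0.06, 0, 0], [0, 0.15, 0, 0], [0, 0.25, 0, 0], [0, 0.25, -0.5, 0], [0, 0.25, -1.2, 0], [0, 0.25, -2.0, 0], [0.3, 0.5, -2.8, 0]]

```text
t: 28.25
eef_pos: [0.6493, 0.1337, 0.2932]
ee_rot: [3.141, -0.0, -1.337]
force: [-0.0, -0.5, 0.1]
width: 0.0439
gripper_force: 0.0
```

```bash
python3 m.py
```

```text
t 28.25 tcp st [ 25.5  21.1 293.2] F st [-0.13 -0.52  0.14] 0.04390400333375956 0.0
-60 [(79.75, 82.25)]
-45 [(79.75, 84.0)]
```

jog_arm:
  deltas:
    - [[0.1, 0.5, -0.2, 0], [0.34, 1.2, -0.2, 0], [0.34, 2.0, -0.2, 0], [0.34, 2.8, -0.2, 0], [0.34, 3.5, -0.2, 0], [0.34, 3.9, -0.2, 0], [0.34, 3.9, -0.2, 0]]
  grip: 0
  squeeze: 20

```text
t: 29.18
eef_pos: [0.4253, 0.059, 0.305]
ee_rot: [-3.139, 0.001, -1.338]
force: [0.4, -0.2, 0.9]
width: 0.0003
gripper_force: 0.0
```

Run:
```python
from station import arm, grab_frame
from h import *
import cv2
s=arm.get_state();print(s['t'],np.round(st(s['eef_pos'])*1e3,1),s['width'],s['ee_rot'])
f=grab_frame('wrist');F=Fish(f);im=f['img'];cv2.imwrite('pics/p1.png',im[:,:,::-1])
g=im.mean(2).astype(int)
# panel top front edge / crossbar column profiles
for P in([-173,0,185],[-178,-50,184],[-165,-50,189],[36,-50,160]): print(P,F.pj(P))
p=F.pj([-170,-60,186]);r=int(p[1]);print(r,int(p[0]),g[r,::6].tolist())
for l in(70,76,78,79,80,82):
    q=F.pj([60-130*np.cos(np.radians(l)),-50,32+130*np.sin(np.radians(l))]);print(l,q)
q=F.pj([36,-50,160]);r=int(q[1]);print(r,g[r,max(0,int(q[0])-30):int(q[0])+30].tolist())
```

```text
29.175 [-209.9    1.   305. ] 0.0003277040897268107 [-3.13867673e+00  1.18613381e-03 -1.33776586e+00]
[-173, 0, 185] [222. 175.]
[-178, -50, 184] [225. 127.]
[-165, -50, 189] [212. 128.]
[36, -50, 160] [ 65. 135.]
118 217 [86, 8, 132, 83, 62, 56, 150, 158, 179, 144, 156, 96, 163, 215, 217, 200, 212, 205, 217, 221, 222, 222, 221, 220, 220, 218, 219, 218, 217, 56, 87, 96, 92, 87, 94, 93, 155, 142, 129, 121, 166, 175, 166, 186, 175, 145, 166, 131, 158, 180, 170, 181, 146, 155, 161, 161, 177, 158, 150, 158, 171, 40, 42, 40, 42, 42, 42, 42, 41, 48, 69, 217, 215, 218, 216, 216, 184, 146, 91, 100, 152, 208, 206, 203, 202, 204]
70 [ 80. 133.]
76 [ 70. 134.]
78 [ 67. 134.]
79 [ 65. 134.]
80 [ 64. 135.]
82 [ 61. 135.]
135 [149, 159, 164, 167, 167, 170, 171, 167, 159, 153, 148, 143, 139, 142, 153, 161, 156, 148, 152, 164, 175, 178, 174, 159, 146, 151, 166, 175, 177, 163, 140, 115, 92, 110, 157, 174, 173, 170, 167, 164, 154, 148, 158, 186, 211, 219, 215, 200, 176, 169, 171, 169, 156, 137, 115, 88, 64, 52, 49, 48]
```

jog_arm:
  deltas:
    - [[0, 0.05, 0.5, 0], [0, 0.05, 1.1, 0], [0, 0.05, 1.7, 0], [0, 0.05, 2.3, 0], [0, 0.05, 2.7, 0], [0, 0.05, 2.75, 0], [0, 0.05, 2.75, 0]]

```text
t: 30.1
eef_pos: [0.4243, 0.0588, 0.1397]
ee_rot: [-3.141, -0.0, -1.338]
force: [-0.6, 0.1, -0.1]
width: 0.0005
gripper_force: 0.0
```

jog_arm:
  deltas:
    - [[0, -0.05, 0, 0], [0, -0.1, 0, 0], [0, -0.15, 0, 0], [0, -0.2, 0, 0], [0, -0.25, 0, 0], [0, -0.3, 0, 0], [0, -0.35, 0, 0], [0, -0.4, 0, 0]]

```text
t: 31.1
eef_pos: [0.4461, 0.0637, 0.1393]
ee_rot: [3.14, -0.0, -1.338]
force: [-6.2, -1.1, 6.9]
width: 0.0002
gripper_force: 3.4
```

jog_arm:
  deltas:
    - [[0, -0.05, -0.04, 0], [0, -0.11, -0.08, 0], [0, -0.17, -0.11, 0], [0, -0.23, -0.14, 0], [0, -0.29, -0.16, 0], [0, -0.35, -0.18, 0], [0, -0.41, -0.2, 0], [0, -0.47, -0.22, 0]]

```text
t: 32.1
eef_pos: [0.4746, 0.0707, 0.1526]
ee_rot: [-3.141, 0.0, -1.338]
force: [-3.1, -0.6, 2.7]
width: 0.0007
gripper_force: 1.4
```

jog_arm:
  deltas:
    - [[0, -0.06, -0.02, 0], [0, -0.13, -0.04, 0], [0, -0.2, -0.06, 0], [0, -0.27, -0.08, 0], [0, -0.34, -0.09, 0], [0, -0.41, -0.1, 0], [0, -0.48, -0.11, 0], [0, -0.55, -0.12, 0]]

```text
t: 33.1
eef_pos: [0.5067, 0.0783, 0.1596]
ee_rot: [-3.142, 0.0, -1.338]
force: [-2.0, 0.7, 2.0]
width: 0.0005
gripper_force: 0.8
```

jog_arm:
  deltas:
    - [[0, -0.08, 0, 0], [0, -0.16, 0, 0], [0, -0.24, 0, 0], [0, -0.32, 0, 0], [0, -0.4, 0, 0], [0, -0.48, 0, 0], [0, -0.56, 0, 0], [0, -0.64, 0, 0]]

```text
t: 34.1
eef_pos: [0.5438, 0.0871, 0.1594]
ee_rot: [3.141, 0.0, -1.338]
force: [-0.0, 0.2, -0.0]
width: 0.0004
gripper_force: 0.4
```

jog_arm:
  deltas:
    - [[0, -0.08, 0.01, 0], [0, -0.16, 0.02, 0], [0, -0.24, 0.03, 0], [0, -0.32, 0.05, 0], [0, -0.4, 0.07, 0], [0, -0.48, 0.09, 0], [0, -0.56, 0.11, 0], [0, -0.64, 0.13, 0]]

```text
t: 35.1
eef_pos: [0.5813, 0.096, 0.1516]
ee_rot: [3.141, -0.0, -1.338]
force: [0.6, -0.5, -0.4]
width: 0.0002
gripper_force: 0.2
```

```bash
cat > b.py <<'E'
from station import arm, grab_frame
from h import *
import cv2
s=arm.get_state();print(s['t'],np.round(st(s['eef_pos'])*1e3,1),np.round(S.inv().apply(s['force']),2))
f=grab_frame('wrist');F=Fish(f);im=f['img'];cv2.imwrite('pics/b_%d.png'%(s['t']*100),im[:,:,::-1]);im=im.astype(int)
y=-60
for a in range(-4,45,3):
    t=np.radians(a);p=F.pj([-85+176*np.sin(t),y,32+176*np.cos(t)]);u,v=p.astype(int);print(a,(u,v),im[v,u].tolist() if 0<=v<384 and 0<=u<512 else None)
E
python3 b.py
```

```text
35.1 [-49.5   0.4 151.6] [ 0.41 -0.65 -0.37]
-4 (np.int64(363), np.int64(140)) [164, 149, 138]
-1 (np.int64(344), np.int64(139)) [156, 143, 133]
2 (np.int64(324), np.int64(139)) [134, 119, 106]
5 (np.int64(303), np.int64(138)) [196, 144, 92]
8 (np.int64(281), np.int64(138)) [123, 88, 58]
11 (np.int64(260), np.int64(138)) [132, 94, 61]
14 (np.int64(240), np.int64(137)) [132, 95, 61]
17 (np.int64(221), np.int64(137)) [139, 100, 64]
20 (np.int64(203), np.int64(137)) [208, 155, 100]
23 (np.int64(187), np.int64(136)) [226, 215, 207]
26 (np.int64(173), np.int64(136)) [224, 213, 205]
29 (np.int64(160), np.int64(136)) [68, 68, 76]
32 (np.int64(149), np.int64(135)) [67, 66, 74]
35 (np.int64(139), np.int64(135)) [185, 174, 168]
38 (np.int64(132), np.int64(134)) [221, 210, 201]
41 (np.int64(125), np.int64(134)) [99, 98, 99]
44 (np.int64(120), np.int64(133)) [156, 153, 156]
```

jog_arm:
  deltas:
    - [[0, -0.06, 0.04, 0], [0, -0.12, 0.08, 0], [0, -0.18, 0.13, 0], [0, -0.23, 0.18, 0], [0, -0.28, 0.24, 0], [0, -0.32, 0.3, 0], [0, -0.34, 0.36, 0], [0, -0.36, 0.42, 0]]

```text
t: 36.15
eef_pos: [0.6022, 0.1009, 0.1263]
ee_rot: [3.142, -0.0, -1.338]
force: [1.4, 1.1, -0.3]
width: 0.0003
gripper_force: 0.0
```

```bash
python3 b.py
```

```text
36.15 [-28.    0.3 126.3] [ 1.64  0.75 -0.27]
-4 (np.int64(433), np.int64(151)) [167, 153, 143]
-1 (np.int64(414), np.int64(150)) [153, 137, 124]
2 (np.int64(393), np.int64(150)) [171, 159, 149]
5 (np.int64(370), np.int64(149)) [174, 161, 150]
8 (np.int64(346), np.int64(147)) [168, 154, 144]
11 (np.int64(321), np.int64(146)) [190, 140, 90]
14 (np.int64(295), np.int64(145)) [156, 113, 72]
17 (np.int64(271), np.int64(144)) [166, 121, 78]
20 (np.int64(247), np.int64(143)) [165, 121, 77]
23 (np.int64(226), np.int64(142)) [161, 117, 74]
26 (np.int64(206), np.int64(141)) [156, 112, 72]
29 (np.int64(189), np.int64(141)) [175, 128, 83]
32 (np.int64(174), np.int64(140)) [209, 157, 102]
35 (np.int64(161), np.int64(139)) [91, 74, 67]
38 (np.int64(150), np.int64(138)) [138, 131, 129]
41 (np.int64(142), np.int64(137)) [97, 96, 97]
44 (np.int64(134), np.int64(137)) [169, 168, 170]
```

jog_arm:
  deltas:
    - [[0, -0.02, 0.02, 0], [0, -0.04, 0.04, 0], [0, -0.06, 0.06, 0], [0, -0.08, 0.08, 0], [0, -0.1, 0.1, 0], [0, -0.12, 0.1, 0], [0, -0.12, 0.1, 0], [0, -0.12, 0.1, 0]]

```text
t: 37.2
eef_pos: [0.6092, 0.1026, 0.1207]
ee_rot: [-3.142, 0.0, -1.338]
force: [-0.4, 0.0, 0.2]
width: 0.0006
gripper_force: 0.0
```

```bash
python3 b.py | tail -9
```

```text
20 (np.int64(267), np.int64(145)) [177, 130, 83]
23 (np.int64(243), np.int64(144)) [172, 125, 80]
26 (np.int64(222), np.int64(143)) [154, 111, 71]
29 (np.int64(203), np.int64(142)) [173, 127, 80]
32 (np.int64(187), np.int64(141)) [173, 125, 80]
35 (np.int64(173), np.int64(140)) [185, 135, 87]
38 (np.int64(161), np.int64(139)) [171, 125, 79]
41 (np.int64(151), np.int64(138)) [162, 117, 75]
44 (np.int64(143), np.int64(137)) [162, 161, 162]
```

jog_arm:
  deltas:
    - [[0, -0.02, 0, 0], [0, -0.04, 0, 0], [0, -0.06, 0, 0], [0, -0.06, 0, 0]]

```text
t: 37.75
eef_pos: [0.6128, 0.1034, 0.1206]
ee_rot: [3.142, -0.0, -1.338]
force: [-0.3, -0.4, 0.3]
width: 0.0005
gripper_force: 0.0
```

jog_arm:
  deltas:
    - [[0, -0.02, 0, 0], [0, -0.04, 0, 0], [0, -0.06, 0, 0], [0, -0.06, 0, 0]]

```text
t: 38.25
eef_pos: [0.6162, 0.1042, 0.1206]
ee_rot: [3.142, -0.0, -1.338]
force: [-0.9, 0.3, 0.0]
width: 0.0004
gripper_force: 0.0
```

jog_arm:
  deltas:
    - [[0, 0.3, -0.2, 0], [0, 0.8, -0.8, 0], [0, 1.5, -1.6, 0], [0, 1.5, -2.2, 0], [0, 1.0, -2.8, 0], [0, 0.6, -2.8, 0], [0, 0.6, -2.8, 0], [0, 0.6, -2.8, 0]]

```text
t: 39.25
eef_pos: [0.5806, 0.0957, 0.2881]
ee_rot: [3.14, -0.0, -1.339]
force: [-1.2, 1.2, 0.2]
width: 0.0001
gripper_force: 0.0
```

```bash
cat > c.py <<'E'
from station import arm, grab_frame
from h import *
import cv2
s=arm.get_state();print(s['t'],np.round(st(s['eef_pos'])*1e3,1),s['qd'].max() if hasattr(s['qd'],'max') else '')
f=grab_frame('wrist');F=Fish(f);im=f['img'];cv2.imwrite('pics/c_%d.png'%(s['t']*100),im[:,:,::-1]);im=im.astype(int)
for y in(-85,-60):
  o=[]
  for a in range(30,52):
    t=np.radians(a);u,v=F.pj([-85+176*np.sin(t)-5*np.cos(t),y,32+176*np.cos(t)+5*np.sin(t)]).astype(int);o.append((a,int(u),int(v),im[v,u].tolist()))
  print(y,o)
for l in (74,76,78,80,82,84): 
  u,v=F.pj([60-130*np.cos(np.radians(l)),-74,32+130*np.sin(np.radians(l))]).astype(int);print(l,u,v,im[v,u])
E
python3 c.py
```

```text
39.25 [-50.3   0.3 288.1] 0.0024730151235735354
-85 [(30, 204, 94, [168, 122, 78]), (31, 202, 94, [179, 131, 84]), (32, 199, 94, [175, 127, 82]), (33, 197, 94, [168, 122, 78]), (34, 195, 95, [172, 126, 82]), (35, 193, 95, [177, 129, 82]), (36, 190, 95, [186, 137, 87]), (37, 188, 95, [185, 136, 87]), (38, 186, 95, [179, 131, 84]), (39, 184, 95, [172, 126, 79]), (40, 183, 96, [183, 135, 86]), (41, 181, 96, [207, 154, 100]), (42, 179, 96, [170, 124, 77]), (43, 177, 96, [171, 148, 129]), (44, 176, 96, [206, 193, 183]), (45, 174, 96, [227, 216, 208]), (46, 173, 97, [228, 217, 208]), (47, 171, 97, [227, 216, 207]), (48, 170, 97, [227, 215, 207]), (49, 169, 97, [227, 216, 207]), (50, 168, 97, [226, 215, 207]), (51, 167, 97, [225, 215, 206])]
-60 [(30, 205, 120, [168, 123, 78]), (31, 203, 120, [177, 129, 83]), (32, 200, 120, [181, 133, 85]), (33, 198, 120, [170, 123, 78]), (34, 195, 120, [173, 126, 81]), (35, 193, 120, [181, 133, 85]), (36, 191, 120, [188, 139, 89]), (37, 189, 120, [186, 137, 88]), (38, 187, 120, [179, 131, 84]), (39, 185, 120, [174, 127, 81]), (40, 183, 120, [199, 148, 95]), (41, 182, 120, [208, 154, 101]), (42, 180, 120, [177, 128, 82]), (43, 178, 120, [139, 108, 83]), (44, 177, 120, [132, 121, 115]), (45, 175, 120, [165, 163, 166]), (46, 174, 120, [173, 172, 175]), (47, 172, 120, [164, 162, 165]), (48, 171, 120, [152, 150, 151]), (49, 170, 120, [141, 138, 140]), (50, 169, 120, [158, 150, 147]), (51, 167, 120, [218, 206, 198])]
74 186 106 [177 129  83]
76 182 106 [203 151  97]
78 177 107 [121 102  87]
80 173 107 [134 133 133]
82 169 107 [208 197 188]
84 165 107 [205 194 185]
```

jog_arm:
  deltas:
    - [[0, 0, 0, 0], [0, 0, 0, 0], [0, 0, 0, 0], [0, 0, 0, 0], [0, 0, 0, 0], [0, 0, 0, 0], [0, 0, 0, 0], [0, 0, 0, 0]]

```text
t: 40.3
eef_pos: [0.5812, 0.0959, 0.2886]
ee_rot: [3.142, -0.0, -1.338]
force: [-0.5, 0.9, 0.4]
width: 0.0008
gripper_force: 0.0
```

```bash
python3 c.py | head -1
python3 - <<'E'
import cv2,glob,numpy as np
a,b=[cv2.imread(n).astype(int) for n in sorted(glob.glob('pics/c_*.png'))]
for r in(96,120):print(a[r,160:195].mean(1).astype(int).tolist(),b[r,160:195].mean(1).astype(int).tolist())
for y in (85,96,107): pass
# crossbar edges along rows
E
```

```text
40.3 [-49.6   0.4 288.6] 0.0008568743978426493
[183, 178, 185, 196, 202, 206, 206, 208, 210, 211, 211, 213, 214, 215, 217, 215, 194, 149, 119, 123, 141, 153, 148, 134, 127, 127, 131, 134, 136, 136, 137, 138, 136, 128, 125] [190, 182, 181, 191, 201, 206, 207, 209, 210, 212, 211, 213, 214, 215, 215, 217, 213, 189, 143, 119, 126, 144, 154, 147, 133, 127, 127, 131, 134, 137, 137, 137, 139, 134, 129]
[209, 210, 209, 209, 210, 210, 210, 207, 188, 151, 139, 151, 163, 170, 173, 164, 147, 122, 110, 115, 129, 146, 154, 147, 133, 127, 127, 131, 135, 137, 137, 138, 138, 133, 129] [209, 209, 209, 210, 209, 210, 210, 211, 204, 178, 142, 138, 153, 165, 172, 171, 162, 145, 119, 109, 116, 131, 147, 154, 145, 131, 126, 129, 132, 136, 137, 138, 138, 139, 133]
```

```bash
python3 -c "
from station import arm
print(arm.job_done())"
```

```text
the job is handed in; nothing more can be done
None
```

The leg was pressed to its stop at about 79° with 9 N along x (about 11 N in all), the backrest came to rest on the crossbar at about 40°, and I handed the job in at about 40 s; no verdict came back, and the contact forces at rest were not measured directly.

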